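Scrub out a leaning thermal-paste cartridge

TASK

Take the long brush from its holder and scrub the inside of the leaning cartridge with three strokes down: each time run the brush down until its nose presses with a few newtons on the piston at the bottom (its depth differs every time, so feel for it), keep it pressed for a moment, and after the first and second press draw the brush back up until about half of its bristle head shows at the mouth. Press gently, never as hard as 15 N. Then stand the brush upright in its holder again and let go of it; leave the paste jar, the screw tray and the screwdriver where they are.

Things in the scene. Friction and masses are not known exactly. Their poses are not given: they have to be found in the camera images.
- cradle: Fixed aluminium cradle, base plate 130 x 90 x 12 mm, two cheeks 50 mm long, 62 mm high and 69 mm apart over their outsides, holding a grey plastic cartridge (open tube) that leans 0.5 rad from upright, mouth towards the cradle's own -x, about towards the robot. Origin: centre of the base's underside on the bench; z up. The cartridge cannot move in it.
- mouth: Centre of the cartridge's mouth, on the bore's axis, in the plane of the rim, 146 mm above the bench, 35 mm from the cradle's origin towards its -x; z points out of the bore along its axis, y is level. The tube is 135 mm long, 52 mm outside, bore 44 mm diameter, flaring to 54 mm (62 outside) over the last 12 mm at the mouth. It carries the piston.
- brush: Loose brush, 190 mm long, 80 to 150 g, round about its z axis. Origin at the centre of the flat nose; z points up the brush to the handle. Black bristle head 35 mm diameter (rigid; the tufts you see stand out to 38 mm) from 0 to 40 mm, steel rod 8 mm diameter to 105 mm, wooden handle 18 mm diameter from 105 to 190 mm. It starts upright in the holder, nose down.
- nose (a point): Centre of the brush's flat nose (the brush's origin).
- grip (a point): Point on the brush's axis 152 mm above the nose, within the handle: a good place to grip, high enough for the fingers to stay outside the cartridge.
- holder: Fixed plain steel cup in which the brush stands: 55 mm high, outside diameter 60 mm (68 mm foot), inside diameter 52 mm, inner floor flat, 8 mm above the bench. Origin: centre of its underside on the bench, z up.
- jar: Bystander: closed jar of paste, 54 mm diameter, 50 mm high, origin centre of its underside.
- tray: Bystander: steel screw tray, 90 x 60 x 18 mm, origin centre of its underside.
- driver: Bystander: screwdriver lying on the bench, 180 mm long along its x; origin at its middle.
- bore (a point): Point on the bore's axis 60 mm below the mouth. The piston closes the bore somewhere between here and 45 mm deeper (60 to 105 mm below the mouth); its depth is not given. Its flat rubber face is springy: it yields about 1 mm for each 1.5 N, at most 12 mm; the piston itself stays put.
There are look-alikes about, which are no part of the job. There is more than one size of the cradle; the job needs the smallest.

How it is judged:
By the outcome, as a careful person would: the job done as asked, in the order asked, and still so for the second after the job is handed in, with the robot touching nothing.
It also fails if it takes over 64 s, if anything falls off the work surface, if the arm or the gripper's body presses on something with over 40 N, if the wrist force passes 120 N, or if a joint passes its speed limit or range.

ROBOT

A 6-joint arm with a two-finger parallel gripper is mounted at the origin on the work surface. World frame = base frame: x ahead of the robot, y to its left, z up, the work surface at z = 0. Lengths are in m, angles in rad, forces in N, time in s.
With the tool pointing down it reaches from about 0.275 to 0.875 m from the base axis. Payload 12.5 kg.
Tool frame: the origin (TCP) lies between the finger pads; the fingertips stand robot.tips_ahead ahead of it and the grasp point (between the pads) lies 6 mm ahead of it (robot.tips_ahead is the distance from the TCP to the fingertips, in m); y points along the fingers, z is the direction in which the jaws open and shut, and the axes are right-handed (so a half turn about y gives the same grasp; the last joint's range is limited). The gripper opens to 85 mm and grips with 20 to 120 N. Pads are 22 mm wide; open, the fingers measure 114 mm over their backs; the gripper's body (76 mm by 85 mm) begins 54 mm behind the grasp point. The pads swing forward as they close: fully open they stand 13 mm farther back than shut.
Start: joints at [1.139, 0.351, 1.652, -0, 1.139, -0.085], TCP at [0.187, 0.517, 0.256] pointing down, gripper open.
Joint ranges: [-2.75, 2.75], [-0.79, 2.1], [0.01, 2.65], [-1.57, 4.71], [0.07, 3.14], [-2.87, 2.87]. Speed limits (rad/s): [2.22, 2.22, 2.79, 3.14, 3.14, 3.14].

INTERFACE

Orientations are given as a unit quaternion [x, y, z, w].
In Python, from rig import robot gives the robot as it stands. The module is installed in compiled form; this text tells all that it offers.
- The arm moves only by the tool move_arm, never from a script. Its argument "moves" is text: rows parted by semicolons, each of 5 numbers parted by spaces: the finger opening in mm, from 0 to 85.4, then the shift along the tool's x, y, z in mm, then the turn about the tool's y in degrees. In form: grip tx ty tz spin; .... A call has 1 to 12 rows; each row is the pose to reach, as a shift and turn from the pose commanded when the call began, along the tool's axes at that moment; what a row does not reach only later rows make up. A row lasts 1/12 s, in which the tool goes at most 41.7 mm and 7.16 degrees, less where a joint would pass 70% of its speed; a pose out of reach is approached as far as the arm can. A call with a gripper value outside its range is refused whole. The fingers move at their own pace and stop on an object; "squeeze" is the grip in N (left out, the last holds). Time passes only in rows, so rows that repeat a pose let the fingers close. It gives the time, the measured TCP pose, the force and the opening at its end, in the units of the state.
- robot.state(): the state, without advancing time (a new reading comes with each control period).
- robot.get_image(name): name is "scene" or "top"; returns (picture, depth): 480x640x3 uint8, red, green, blue; 480x640 float32, m along the optical axis (not along the pixel's ray), 0 where there is no reading.
- robot.get_calibration(name): a dict with "fx", "fy", "cx", "cy" (pixels), "cam_to_world" (4x4, takes a point from camera to world coordinates). Camera axes: x right, y down, z forward; pixel columns grow to the right and rows downward; lengths in m; the calibration is good to about 2 mm. A picture is of the moment at which its call begins. get_calibration takes no time and is no camera call.
- robot.job_done(): hands the job in, once; it reports no verdict.
Trained networks look in the newest picture that a camera, given by its name, has taken for a name from the list of things; names that differ only in an ending like _2 or _b are one class to them, and where a whole thing is asked for, a point or a joint stands for the part that bears it (a point fixed in the world has none). Each returns a list of dicts, best first, with "confidence" (0 to 1); they miss things now and then, are a little off and sometimes report something else, mostly with a low value. They report only what shows in the picture. A call takes as long as a camera call. They do not tell look-alikes from the thing itself.
- robot.spot_in(name, camera): "xyz" ([x, y, z] in m, in world coordinates, good to about 4 mm: the middle of the surface that is visible of it).
- robot.silhouettes(name, camera): "pixels" (480x640 bool, what is visible of it).
- robot.pinpoint(name, camera): "xyz" ([x, y, z] in m, in world coordinates, good to about 4 mm: a listed point, or the origin of a listed thing).
The state is a dict: "t": time; "joint_positions": joint angles; "joint_velocities": joint speeds; "joint_torque": joint torques, N m; "tcp_pos": TCP position; "ee_rot": TCP orientation; "contact_force": force on the tool from outside, world axes, zero at the start; "moment": the same for the moment, N m; "opening": finger opening in m.
Only numpy, scipy, OpenCV 4.12 (cv2) and the standard library are available. Lean on these libraries where they do the work, as an engineer would, in place of code of your own. Each camera call takes 0.05 s, during which the arm holds its last target.

## Working session

There is one attempt and no reset: what is moved stays moved. The work goes in short steps, Python scripts to look and compute and a tool call to move; the robot and the scene stay as the last step left them, time stands still between calls to the robot, and variables do not carry over. Pictures are saved under pics/ and viewed, and the job is handed in when it is done.

Besides the shell and the picture viewer there is one more tool, called after "Request:" as name(argument=value, ...) on one line, values as JSON. move_arm: Moves the arm, as the interface text tells. Its arguments: {"type":"object","properties":{"moves":{"type":"string"},"squeeze":{"type":"number"}},"required":["moves"]}

```bash
mkdir -p pics; python3 - <<'E'
from rig import robot
import cv2,numpy as np
s=robot.state();print({k:np.round(v,3) for k,v in s.items()}); print(robot.tips_ahead)
for c in("scene","top"):
    im,d=robot.get_image(c);cv2.imwrite(f"pics/{c}0.png",im[:,:,::-1]);np.save(f"d_{c}.npy",d);np.save(f"i_{c}.npy",im)
    k=robot.get_calibration(c);print(c,k["fx"],k["cx"],k["cy"],np.round(k["cam_to_world"],3).tolist())
    for n in("cradle","mouth","brush","nose","grip","holder","jar","tray","driver"):
        for f in("pinpoint","spot_in"):
            r=getattr(robot,f)(n,c);print(c,n,f,[(np.round(x["xyz"],3).tolist(),round(float(x["confidence"]),2)) for x in r])
print(robot.state()["t"])
E
```

```text
{'t': np.float64(0.0), 'joint_positions': array([ 1.139,  0.351,  1.652, -0.   ,  1.139, -0.085]), 'joint_velocities': array([ 0.002, -0.001, -0.   , -0.002,  0.001,  0.001]), 'joint_torque': array([ 0.0000e+00, -5.0610e+01, -2.9141e+01, -0.0000e+00,  4.0000e-03,
        0.0000e+00]), 'tcp_pos': array([0.187, 0.517, 0.256]), 'ee_rot': array([ 0.697, -0.122,  0.122, -0.696]), 'contact_force': array([-0.783, -0.234, -0.919]), 'moment': array([-0.001,  0.006, -0.013]), 'opening': np.float64(0.085)}
0.025
scene 452.8318912388531 314.4759723971762 231.08194739575177 [[0.539, 0.591, -0.6, 1.073], [0.842, -0.367, 0.395, -0.268], [0.013, -0.718, -0.696, 0.811], [0.0, 0.0, 0.0, 1.0]]
scene cradle pinpoint [([0.306, -0.208, -0.002], 0.95), ([0.645, 0.17, -0.0], 0.72), ([0.34, 0.24, -0.001], 0.65)]
scene cradle spot_in [([0.338, -0.21, 0.1], 0.86), ([0.662, 0.155, 0.062], 0.82), ([0.367, 0.219, 0.089], 0.59), ([0.474, -0.006, 0.043], 0.56)]
scene mouth pinpoint [([0.644, 0.17, -0.0], 0.21)]
scene mouth spot_in []
scene brush pinpoint [([0.584, -0.179, 0.007], 0.73), ([0.627, 0.01, 0.006], 0.43)
[... 1440 characters left out ...]
 [([0.584, -0.177, 0.044], 0.72)]
top nose pinpoint [([0.584, -0.178, 0.007], 0.61)]
top nose spot_in [([0.582, -0.178, 0.048], 0.95)]
top grip pinpoint [([0.585, -0.181, 0.16], 0.61), ([0.583, -0.181, 0.004], 0.6)]
top grip spot_in [([0.58, -0.177, 0.051], 0.66)]
top holder pinpoint [([0.588, -0.18, 0.001], 0.82)]
top holder spot_in [([0.575, -0.169, 0.03], 0.64)]
top jar pinpoint [([0.46, -0.006, 0.0], 0.94)]
top jar spot_in [([0.453, -0.004, 0.047], 0.81)]
top tray pinpoint [([0.621, 0.007, 0.001], 0.71)]
top tray spot_in [([0.623, 0.006, 0.005], 0.62)]
top driver pinpoint [([0.552, 0.408, 0.006], 0.65), ([0.46, -0.004, -0.001], 0.5)]
top driver spot_in [([0.514, 0.406, 0.024], 0.87)]
1.9
```

View pics/scene0.png

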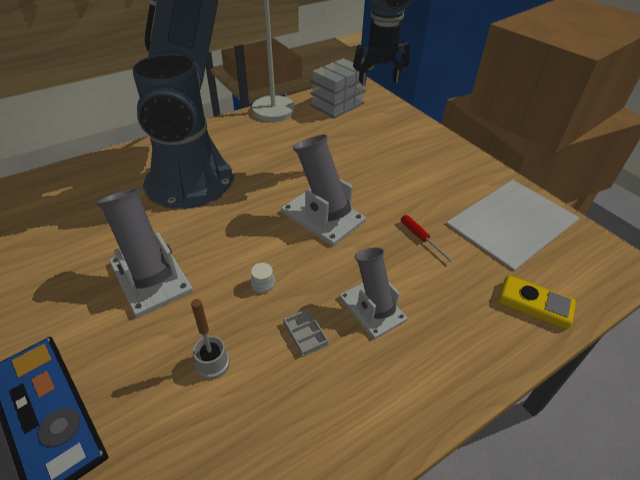

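View pics/top0.png

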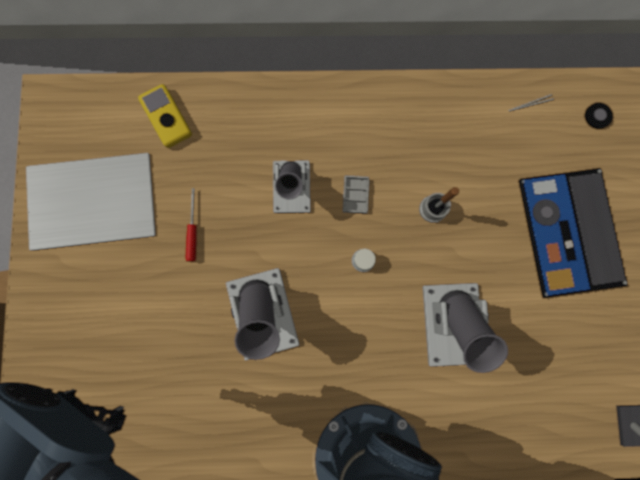

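```bash
cat > h.py <<'E'
from rig import robot
import numpy as np,cv2
def pts(c,d):
    k=robot.get_calibration(c);v,u=np.mgrid[0:480,0:640]
    P=np.stack([(u-k["cx"])/k["fx"]*d,(v-k["cy"])/k["fy"]*d,d],-1)
    T=np.array(k["cam_to_world"]);W=P@T[:3,:3].T+T[:3,3];W[d<=0]=np.nan;return W
def px(c,X):
    k=robot.get_calibration(c);T=np.linalg.inv(k["cam_to_world"]);p=np.atleast_2d(X)@T[:3,:3].T+T[:3,3]
    return np.c_[p[:,0]/p[:,2]*k["fx"]+k["cx"],p[:,1]/p[:,2]*k["fy"]+k["cy"]]
E
python3 - <<'E'
from h import *
from scipy.spatial.transform import Rotation as R
q=robot.state()["ee_rot"];print(R.from_quat(q).as_matrix().round(4))
for c in("scene","top"):
    W=pts(c,np.load(f"d_{c}.npy"));x,y,z=W[...,0],W[...,1],W[...,2]
    m=(abs(x-.64)<.1)&(abs(y-.17)<.07)
    print(c,"bench z",np.nanmedian(z[m&(z<.006)]))
    p=W[m&(z>.007)&(z<.016)];r=cv2.minAreaRect((p[:,:2]*1000).astype(np.float32));print("plate",len(p),r)
    # tube points
    p=W[m&(z>.08)];print("tube",len(p),p.min(0),p.max(0))
    hi=p[p[:,2]>.155];print("hi",hi.mean(0) if len(hi) else 0)
    m=(abs(x-.585)<.06)&(abs(y+.18)<.05)
    p=W[m&(z>.115)&(z<.25)]; print("handle",len(p),p.mean(0),p.max(0))
    for a,b in((.115,.14),(.14,.17),(.17,.205)):
        s=p[(p[:,2]>a)&(p[:,2]<b)];print(len(s),s.mean(0).round(4) if len(s) else 0)
    p=W[m&(z>.05)&(z<.06)];print("cup rim",len(p),cv2.minEnclosingCircle((p[:,:2]*1000).astype(np.float32)))
    im=np.load(f"i_{c}.npy")
    for n,X in(("cr",(.62,.17,.07)),("br",(.585,-.18,.1))):
        u,v=px(c,X)[0].astype(int);q=im[max(v-50,0):v+50,u-60:u+60,::-1];cv2.imwrite(f"pics/{n}_{c}.png",cv2.resize(q,None,fx=5,fy=5,interpolation=2))
E
```

```text
[[ 0.9405  0.      0.3399]
 [-0.3399  0.      0.9405]
 [ 0.     -1.      0.    ]]
scene bench z -0.001871544671108838
plate 966 ((646.4620971679688, 166.94952392578125), (92.55735778808594, 130.89735412597656), 89.73648071289062)
tube 1206 [0.58608887 0.13664126 0.08005287] [0.67740186 0.1978091  0.15939867]
hi [0.63633372 0.1659074  0.15733937]
handle 363 [ 0.58824619 -0.18143273  0.16326879] [ 0.5930689  -0.17196447  0.19813561]
87 [ 0.5894 -0.1815  0.1271]
112 [ 0.5894 -0.1818  0.1551]
164 [ 0.5868 -0.1812  0.188 ]
cup rim 210 ((584.06689453125, -181.32345581054688), 30.698532104492188)
top bench z 0.00017389365907116705
plate 814 ((646.4938354492188, 179.1734161376953), (130.70718383789062, 109.35460662841797), 0.18207204341888428)
tube 724 [0.58602092 0.13619011 0.08044644] [0.67621771 0.19891118 0.16350766]
hi [0.63341312 0.16752782 0.15844298]
handle 160 [ 0.5806467  -0.17494329  0.17051829] [ 0.5911184  -0.16892569  0.20011361]
30 [ 0.5796 -0.1734  0.129 ]
40 [ 0.5793 -0.1737  0.1551]
90 [ 0.5816 -0.176   0.1912]
cup rim 144 ((584.2246704101562, -178.64715576171875), 29.909610748291016)
```

```bash
python3 - <<'E'
from h import *
t=np.linspace(0,2*np.pi,60)
M=np.array([.611,.1675,.146]);s,c=np.sin(.5),np.cos(.5)
P=M+.031*(np.cos(t)[:,None]*np.array([c,0,s])+np.sin(t)[:,None]*np.array([0,1,0]))
B=np.array([.585,-.181,.0]);Q=B+np.c_[.030*np.cos(t),.030*np.sin(t),0*t+.055]
pl=np.array([[.646+a*.065,.1675+b*.045,.012] for a,b in((1,1),(1,-1),(-1,-1),(-1,1))])
ax=np.array([[.585,-.181,.113],[.585,-.181,.198]])
T=[]
for cam in("scene","top"):
    im=np.load(f"i_{cam}.npy")[:,:,::-1]
    for X,w in((M-[0,0,.06],1),([.585,-.181,.09],2)):
        u,v=px(cam,X)[0].astype(int);o=np.array([u-40,v-30]) ;f=5 if cam=="top" else 5
        o=np.array([u-45,v-50]); q=cv2.resize(im[v-50:v+50,u-45:u+45],None,fx=4,fy=4,interpolation=2)
        for L in(P,Q,pl,ax):
            cv2.polylines(q,[((px(cam,L)-o+.5)*4).astype(np.int32)],True,(0,255,0),1)
        T.append(q)
cv2.imwrite("pics/ov1.png",cv2.resize(np.vstack([np.hstack(T[:2]),np.hstack(T[2:])]),None,fx=.75,fy=.75))
E
```

```text
(no output)
```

View pics/ov1.png

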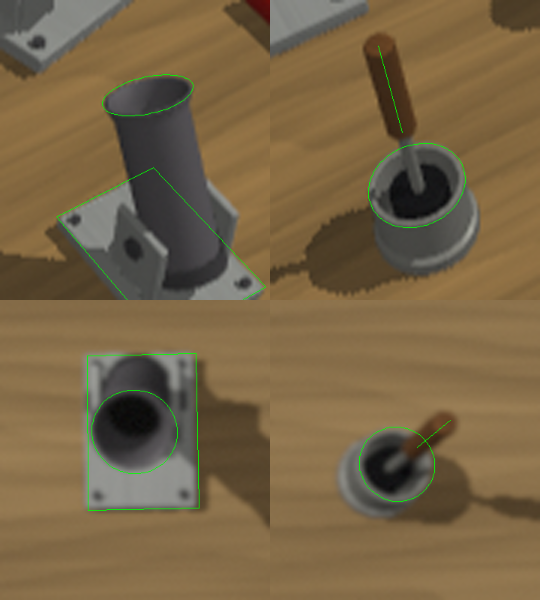

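Request:
move_arm(moves="85 0 -40 0 0; 85 20 -60 -17 -7; 85 336 -60 -286 -14; 85 336 -60 -286 -19.9; 85 336 -60 -286 -19.9; 85 336 -60 -286 -19.9; 85 336 -60 -286 -19.9; 85 336 -60 -286 -19.9; 85 336 -60 -286 -19.9; 85 336 -60 -286 -19.9; 85 336 -60 -286 -19.9; 85 336 -60 -286 -19.9", squeeze=20)

```text
t: 2.9
tcp_pos: [0.4062, 0.1321, 0.3166]
ee_rot: [-0.707, -0.0, -0.0, 0.707]
contact_force: [0.6, 2.4, 0.0]
opening: 0.0851
```

Request:
move_arm(moves="85 179 0 -315 0; 85 179 0 -315 0; 85 179 0 -315 0; 85 179 0 -315 0; 85 179 0 -315 0; 85 179 0 -315 0; 85 179 0 -315 0; 85 179 0 -315 0; 85 179 20 -315 0; 85 179 50 -315 0; 85 179 60 -315 0; 85 179 60 -315 0")

```text
t: 3.9
tcp_pos: [0.5836, -0.1803, 0.2535]
ee_rot: [-0.706, 0.002, 0.002, 0.708]
contact_force: [-0.4, -0.2, 0.2]
opening: 0.0849
```

Request:
move_arm(moves="85 0 40 0 0; 85 0 75 0 0; 85 0 90 0 0; 85 0 90 0 0; 50 0 90 0 0; 20 0 90 0 0; 10 0 90 0 0; 10 0 90 0 0; 10 0 90 0 0; 10 0 90 0 0")

```text
t: 4.73
tcp_pos: [0.5852, -0.1808, 0.1672]
ee_rot: [0.707, 0.001, 0.0, -0.707]
contact_force: [-0.6, 1.6, 4.7]
opening: 0.0173
```

```bash
python3 - <<'E'
from h import *
s=robot.state();print(s["t"],s["tcp_pos"],s["contact_force"],s["moment"],s["opening"])
im,d=robot.get_image("scene");u,v=px("scene",(.585,-.181,.13))[0].astype(int)
cv2.imwrite("pics/g1.png",cv2.resize(im[v-75:v+75,u-100:u+100,::-1],None,fx=4,fy=4))
E
```

```text
4.7333 [ 0.58517509 -0.18082474  0.16717464] [-0.55139639  1.62203416  4.67444264] [0.57460645 0.00769108 0.01840383] 0.017273817867541313
```

View pics/g1.png

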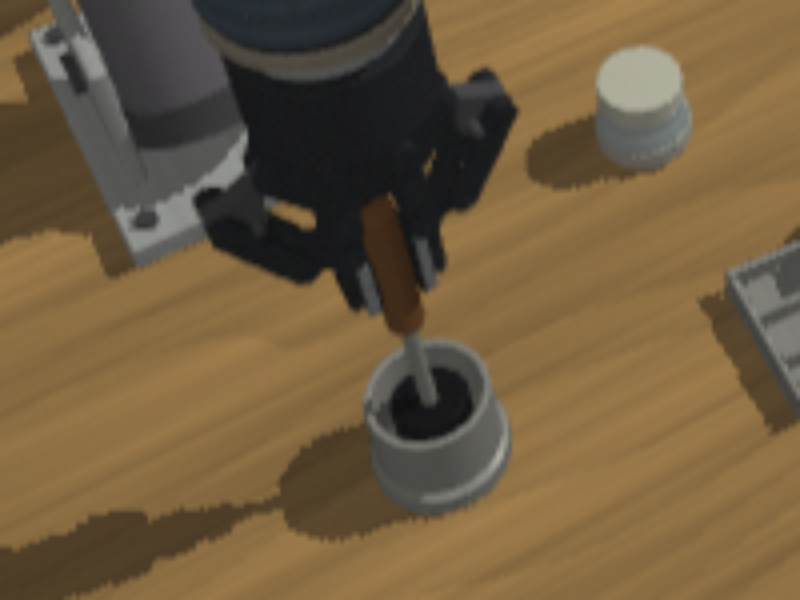

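Request:
move_arm(moves="10 0 -4 0 0; 10 -10 -4 0 0; 10 -20 -4 0 0; 10 -30 -4 0 0; 10 -30 -4 0 0")

```text
t: 5.2
tcp_pos: [0.554, -0.181, 0.1705]
ee_rot: [0.707, 0.0, -0.0, -0.707]
contact_force: [0.8, -0.5, -1.5]
opening: 0.0173
```

```bash
cat > look.py <<'E'
import sys
from h import *
X=[float(a) for a in sys.argv[2:5]]
s=robot.state();print(s["t"],s["tcp_pos"].round(4),s["contact_force"].round(2),s["moment"].round(3),s["opening"])
im,d=robot.get_image("scene");np.save("d.npy",d);np.save("i.npy",im);u,v=px("scene",X)[0].astype(int)
print("off",u-100,v-75)
cv2.imwrite(f"pics/{sys.argv[1]}.png",cv2.resize(im[v-75:v+75,u-100:u+100,::-1],None,fx=4,fy=4))
E
python3 look.py g2 .56 -.181 .12
```

```text
5.2 [ 0.554  -0.181   0.1705] [ 0.85 -0.55 -1.52] [-0.057 -0.24  -0.046] 0.017313424787529022
off 97 244
```

View pics/g2.png

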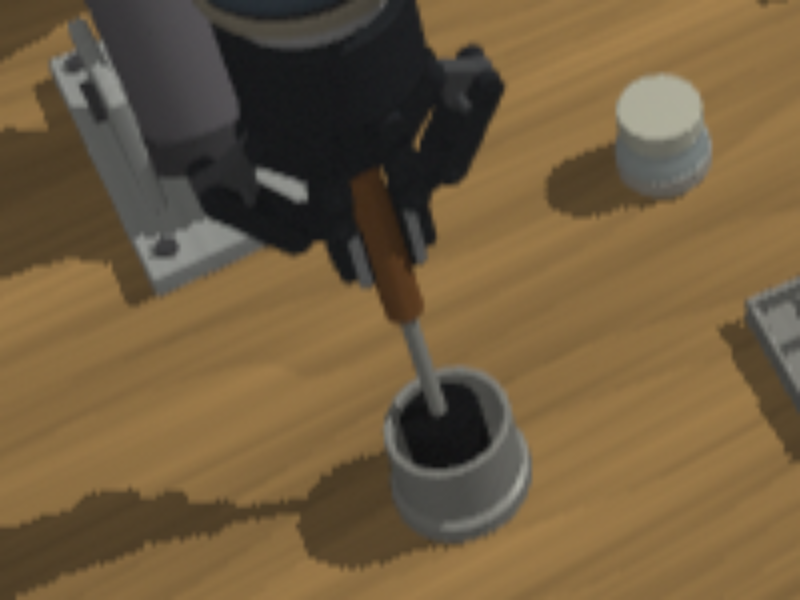

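Request:
move_arm(moves="10 -10 1 0 0; 10 -20 4 0 0; 10 -29 7 0 0; 10 -36 9 0 0; 10 -36 9 0 0; 10 -36 9 0 0")

```text
t: 5.75
tcp_pos: [0.5187, -0.1809, 0.1612]
ee_rot: [-0.707, 0.0, 0.0, 0.707]
contact_force: [0.3, -0.4, -2.5]
opening: 0.0177
```

```bash
python3 look.py g3 .56 -.181 .12
```

```text
5.75 [ 0.5187 -0.1809  0.1612] [ 0.26 -0.43 -2.45] [-0.015  0.009 -0.054] 0.017719185226386894
off 97 244
```

View pics/g3.png

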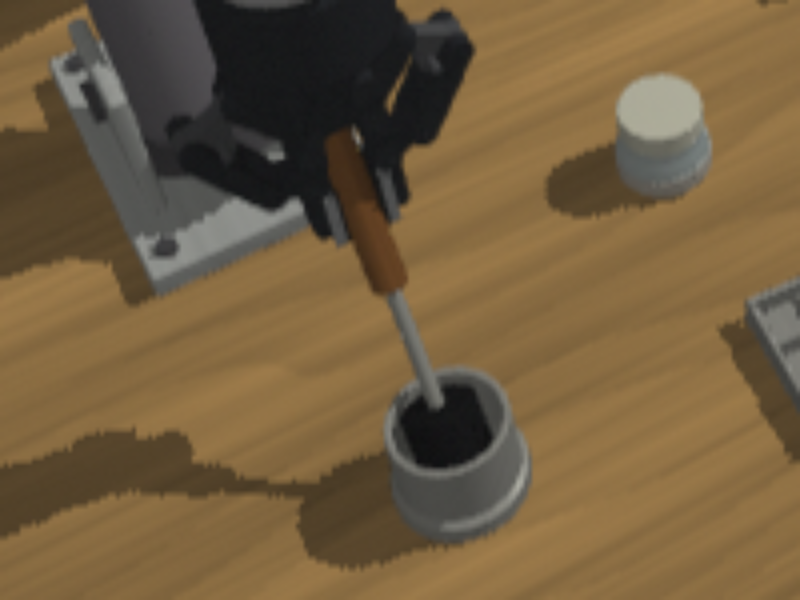

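Request:
move_arm(moves="10 0 0 0 0; 10 0 0 0 0; 10 0 -20 0 0; 10 0 -50 0 0; 10 0 -90 0 0; 10 0 -120 0 0; 10 0 -150 0 0; 10 0 -150 0 0; 10 0 -150 0 0", squeeze=60)

```text
t: 6.55
tcp_pos: [0.5192, -0.181, 0.3125]
ee_rot: [0.707, 0.001, 0.001, -0.707]
contact_force: [-1.0, 0.3, -1.9]
opening: 0.017
```

```bash
python3 look.py g4 .55 -.181 .25
```

```text
6.55 [ 0.5192 -0.181   0.3125] [-0.96  0.33 -1.91] [ 0.012  0.107 -0.055] 0.016977076258633098
off 82 193
```

View pics/g4.png

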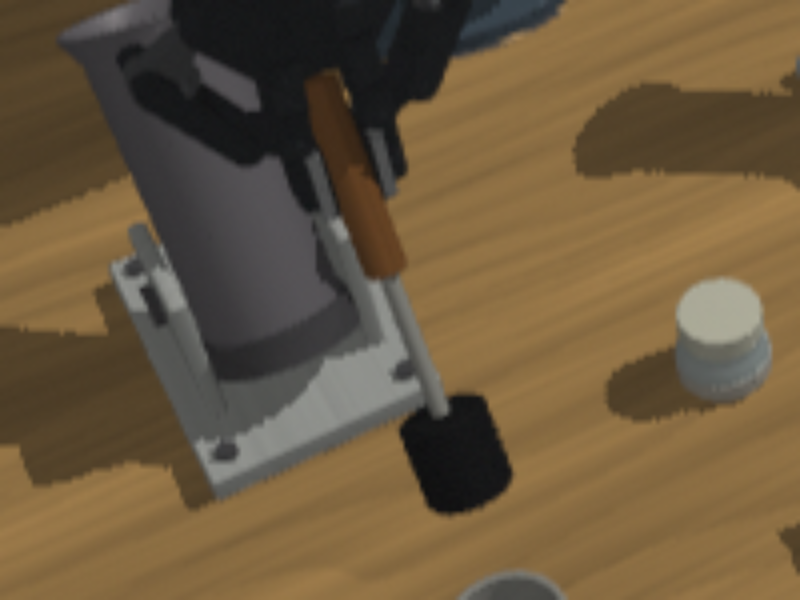

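```bash
cat > fit.py <<'E'
from h import *
from scipy.optimize import least_squares
def sdf(r,h,R,a,b):
    dx=r-R;dz=np.maximum(a-h,h-b);return np.minimum(np.maximum(dx,dz),0)+np.hypot(np.maximum(dx,0),np.maximum(dz,0))
def model(p,P):
    N=p[:3];tx,ty=p[3:5];A=np.array([-np.sin(tx)*np.cos(ty),np.sin(ty),np.cos(tx)*np.cos(ty)])
    D=P-N;h=D@A;r=np.linalg.norm(D-h[:,None]*A,axis=1)
    return np.minimum.reduce([sdf(r,h,.018,0,.04),sdf(r,h,.004,.04,.105),sdf(r,h,.009,.105,.19)]),h,r
def fit(W,tcp,th0=.5,g0=.15,hmax=.135,cams=None):
    G=tcp-np.array([0,0,.006]);A=np.array([-np.sin(th0),0,np.cos(th0)])
    p=np.r_[G-g0*A,th0,0.]
    P=W.reshape(-1,3);P=P[np.isfinite(P).all(1)];P=P[np.linalg.norm(P-G,axis=1)<.2]
    for tol in(.02,.012,.008,.006):
        f,h,r=model(p,P);m=(abs(f)<tol)&(h<hmax)&(h>-.01)
        q=P[m];p=least_squares(lambda x:model(x,q)[0],p,loss="soft_l1",f_scale=.001).x
    N=p[:3];A=np.array([-np.sin(p[3])*np.cos(p[4]),np.sin(p[4]),np.cos(p[3])*np.cos(p[4])])
    g=(G-N)@A;off=(G-N)-g*A
    return p,g,off,len(q),np.abs(model(p,q)[0]).mean()
E
python3 - <<'E'
from fit import *
s=robot.state();t=s["tcp_pos"]
r=fit(pts("scene",np.load("d.npy")),t);print([np.round(x,4) for x in r])
im,d=robot.get_image("top");r=fit(pts("top",d),t);print([np.round(x,4) for x in r])
E
```

```text
[array([ 5.929e-01, -1.821e-01,  1.697e-01,  4.984e-01, -5.000e-04]), np.float64(0.1542), array([-0.0006,  0.0015, -0.0003]), np.int64(985), np.float64(0.0008)]
[array([ 0.5932, -0.1795,  0.1695,  0.5005,  0.0008]), np.float64(0.1545), array([-0.0004, -0.0013, -0.0002]), np.int64(283), np.float64(0.001)]
```

Request:
move_arm(moves="10 4 -2 40 0; 10 4 -2 80 0; 10 4 -2 120 0; 10 4 -2 160 0; 10 4 -2 200 0; 10 4 -2 240 0; 10 4 -2 280 0; 10 4 -2 315 0; 10 4 -2 340 0; 10 4 -2 348.5 0; 10 4 -2 348.5 0; 10 4 -2 348.5 0")

```text
t: 7.65
tcp_pos: [0.5224, 0.1671, 0.3122]
ee_rot: [0.707, -0.0, -0.001, -0.707]
contact_force: [0.5, 0.1, -1.0]
opening: 0.0166
```

```bash
python3 look.py g5 .58 .1675 .2; python3 - <<'E'
from fit import *
t=robot.state()["tcp_pos"]
r=fit(pts("scene",np.load("d.npy")),t);print([np.round(x,4) for x in r])
im,d=robot.get_image("top");r=fit(pts("top",d),t);print([np.round(x,4) for x in r])
E
```

```text
7.65 [0.5224 0.1671 0.3122] [ 0.49  0.11 -1.05] [ 0.01   0.07  -0.005] 0.016550921172840086
off 261 149
[array([0.5957, 0.1659, 0.1692, 0.4938, 0.0006]), np.float64(0.1555), array([0.0006, 0.0006, 0.0003]), np.int64(685), np.float64(0.0009)]
[array([0.5945, 0.1665, 0.1749, 0.5   , 0.    ]), np.float64(0.15), array([0., 0., 0.]), np.int64(0), np.float64(nan)]fit.py:18: RuntimeWarning: Mean of empty slice.
  return p,g,off,len(q),np.abs(model(p,q)[0]).mean()
  ret = ret.dtype.type(ret / rcount)
```

View pics/g5.png

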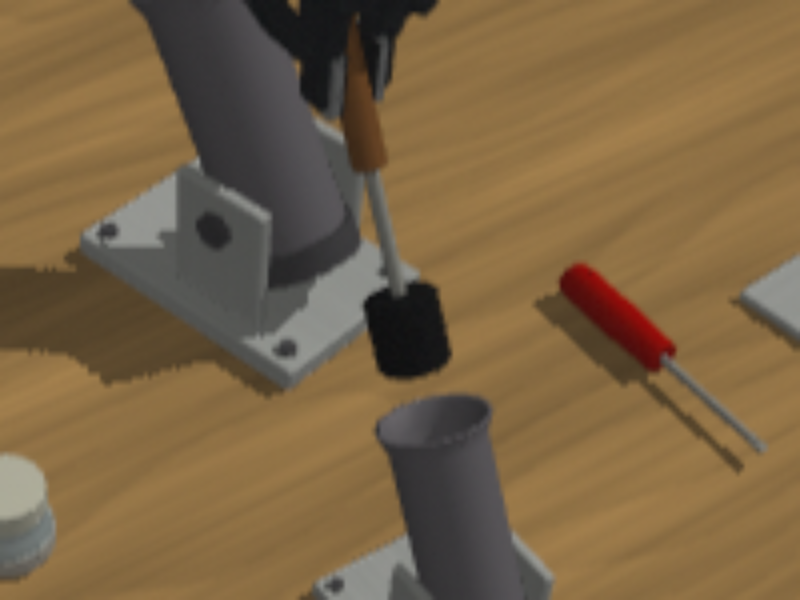

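Request:
move_arm(moves="10 10.6 17.6 0.5 0; 10 20.2 35.1 0.5 0; 10 29.8 52.7 0.5 0; 10 39.4 70.2 0.5 0; 10 39.4 70.2 0.5 0; 10 39.4 70.2 0.5 0")

```text
t: 8.25
tcp_pos: [0.5619, 0.1669, 0.2425]
ee_rot: [0.707, -0.001, -0.0, -0.707]
contact_force: [-1.2, 0.7, -1.0]
opening: 0.0165
```

```bash
python3 look.py g6 .58 .1675 .17
```

```text
8.25 [0.5619 0.1669 0.2425] [-1.16  0.71 -1.  ] [-0.001  0.052  0.013] 0.016482693454083097
off 260 160
```

View pics/g6.png

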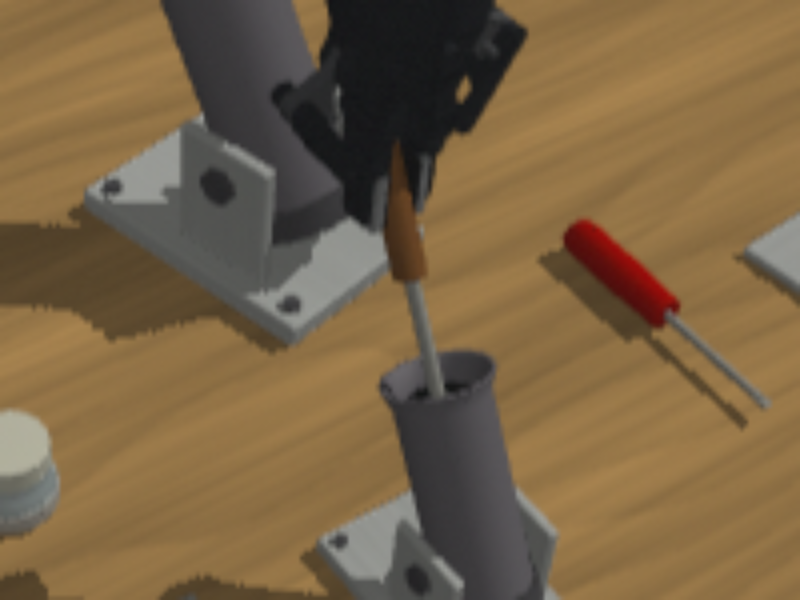

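Request:
move_arm(moves="10 1.9 3.5 0 0; 10 3.4 6.1 0 0; 10 3.4 6.1 0 0")

```text
t: 8.55
tcp_pos: [0.5655, 0.168, 0.2372]
ee_rot: [-0.707, -0.0, -0.0, 0.707]
contact_force: [0.3, 0.4, -1.4]
opening: 0.0168
```

Request:
move_arm(moves="10 1.4 2.6 0 0; 10 2.4 4.4 0 0; 10 2.4 4.4 0 0")

```text
t: 8.8
tcp_pos: [0.568, 0.1682, 0.2326]
ee_rot: [-0.707, -0.0, 0.0, 0.707]
contact_force: [-1.2, -0.7, 1.3]
opening: 0.0165
```

Request:
move_arm(moves="10 1.4 2.6 0 0; 10 2.4 4.4 0 0; 10 2.4 4.4 0 0")

```text
t: 9.05
tcp_pos: [0.5703, 0.1683, 0.2284]
ee_rot: [-0.707, -0.0, 0.0, 0.707]
contact_force: [-4.9, -0.2, 8.2]
opening: 0.0164
```

Request:
move_arm(moves="10 -1.4 -2.6 0 0; 10 -1.4 -2.6 0 0; 10 -1.4 -2.6 0 0; 10 -1.4 -2.6 0 0; 10 -1.4 -2.6 0 0; 10 -1.4 -2.6 0 0; 10 -1.4 -2.6 0 0; 10 -1.4 -2.6 0 0; 10 -1.4 -2.6 0 0")

```text
t: 9.8
tcp_pos: [0.5689, 0.1682, 0.2308]
ee_rot: [-0.707, -0.0, 0.0, 0.707]
contact_force: [-2.3, 0.8, 3.9]
opening: 0.0169
```

Request:
move_arm(moves="10 -7 -13 0 0; 10 -14.4 -26.3 0 0; 10 -21.9 -40.1 0 0; 10 -21.9 -40.1 0 0; 10 -21.9 -40.1 0 0; 10 -21.9 -40.1 0 0")

```text
t: 10.3
tcp_pos: [0.547, 0.168, 0.2698]
ee_rot: [0.707, -0.0, -0.001, -0.707]
contact_force: [0.0, 0.6, -1.9]
opening: 0.0168
```

```bash
python3 look.py g7 .58 .1675 .17; python3 - <<'E'
from fit import *
t=robot.state()["tcp_pos"];M=np.array([.611,.1675,.146]);a=np.array([-np.sin(.5),0,np.cos(.5)])
W=pts("scene",np.load("d.npy"));G=t-[0,0,.006]
# only points outside rim plane
W[((W-M)@a)<.004]=np.nan
r=fit(W,t,g0=.1545);print([np.round(x,4) for x in r], (r[0][:3]-M)@a)
print((t+[.0735,0,-.1425]-M)@a)
E
```

```text
10.3 [0.547  0.168  0.2698] [ 0.03  0.65 -1.92] [ 0.048  0.049 -0.006] 0.01682409584389269
off 260 160
[array([ 0.6201,  0.167 ,  0.1267,  0.4923, -0.0011]), np.float64(0.1553), array([0.0002, 0.0011, 0.0001]), np.int64(449), np.float64(0.0009)] -0.02135262972190624
-0.021080403200435423
```

View pics/g7.png

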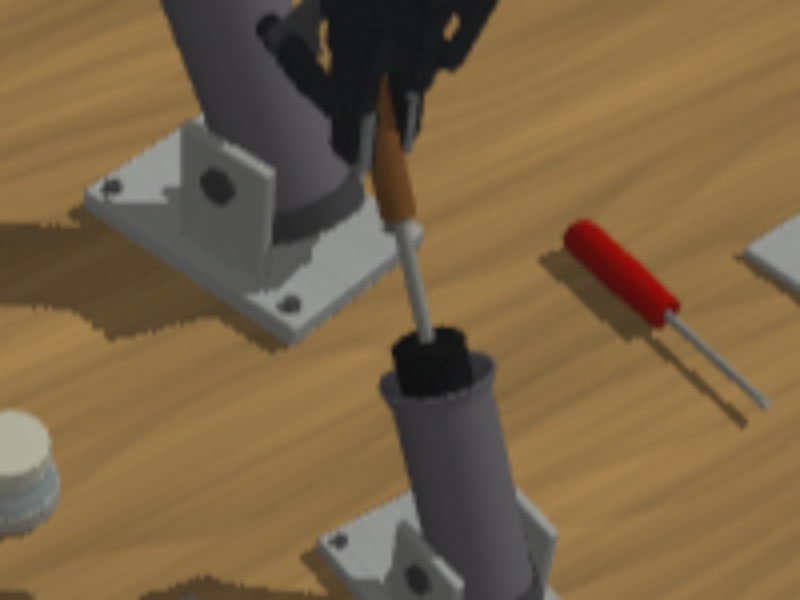

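Request:
move_arm(moves="10 6 11 0 0; 10 12 22 0 0; 10 17.7 32.5 0 0; 10 17.7 32.5 0 0; 10 17.7 32.5 0 0")

```text
t: 10.77
tcp_pos: [0.5646, 0.168, 0.2369]
ee_rot: [0.707, -0.001, -0.001, -0.707]
contact_force: [-0.3, 0.5, -0.2]
opening: 0.0168
```

Request:
move_arm(moves="10 1 1.8 0 0; 10 1.9 3.5 0 0; 10 1.9 3.5 0 0")

```text
t: 11.02
tcp_pos: [0.5666, 0.1682, 0.2349]
ee_rot: [-0.707, -0.0, 0.0, 0.707]
contact_force: [0.4, -0.4, -2.0]
opening: 0.0169
```

Request:
move_arm(moves="10 1 1.8 0 0; 10 1.9 3.5 0 0; 10 1.9 3.5 0 0")

```text
t: 11.27
tcp_pos: [0.5685, 0.1682, 0.2315]
ee_rot: [-0.707, -0.0, 0.0, 0.707]
contact_force: [-1.5, 0.1, 2.8]
opening: 0.017
```

Request:
move_arm(moves="10 1 1.8 0 0; 10 1.4 2.6 0 0; 10 1.4 2.6 0 0")

```text
t: 11.52
tcp_pos: [0.5699, 0.1683, 0.2291]
ee_rot: [-0.707, -0.0, 0.0, 0.707]
contact_force: [-4.6, -0.4, 6.5]
opening: 0.0165
```

Request:
move_arm(moves="10 -1 -1.8 0 0; 10 -1 -1.8 0 0; 10 -1 -1.8 0 0; 10 -1 -1.8 0 0; 10 -1 -1.8 0 0; 10 -1 -1.8 0 0; 10 -1 -1.8 0 0; 10 -1 -1.8 0 0; 10 -1 -1.8 0 0")

```text
t: 12.27
tcp_pos: [0.5689, 0.1682, 0.2306]
ee_rot: [-0.707, -0.0, 0.0, 0.707]
contact_force: [-2.5, 0.3, 4.4]
opening: 0.0165
```

Request:
move_arm(moves="10 -7 -13 0 0; 10 -14.4 -26.3 0 0; 10 -22 -40.6 0 0; 10 -22 -40.6 0 0; 10 -22 -40.6 0 0; 10 -22 -40.6 0 0")

```text
t: 12.77
tcp_pos: [0.547, 0.168, 0.2701]
ee_rot: [0.707, -0.0, -0.0, -0.707]
contact_force: [-0.3, 0.5, -2.0]
opening: 0.0166
```

```bash
python3 look.py g8 .58 .1675 .17; python3 - <<'E'
from fit import *
t=robot.state()["tcp_pos"];M=np.array([.611,.1675,.146]);a=np.array([-np.sin(.5),0,np.cos(.5)])
W=pts("scene",np.load("d.npy"))
W[((W-M)@a)<.004]=np.nan
r=fit(W,t,g0=.1545);print([np.round(x,4) for x in r], (r[0][:3]-M)@a)
E
```

```text
12.7667 [0.547  0.168  0.2701] [-0.28  0.47 -1.98] [0.054 0.075 0.095] 0.016607293709411906
off 260 160
[array([ 0.6201,  0.1671,  0.127 ,  0.4928, -0.0025]), np.float64(0.1552), array([0.0003, 0.0012, 0.0001]), np.int64(454), np.float64(0.0009)] -0.02102397941872397
```

View pics/g8.png

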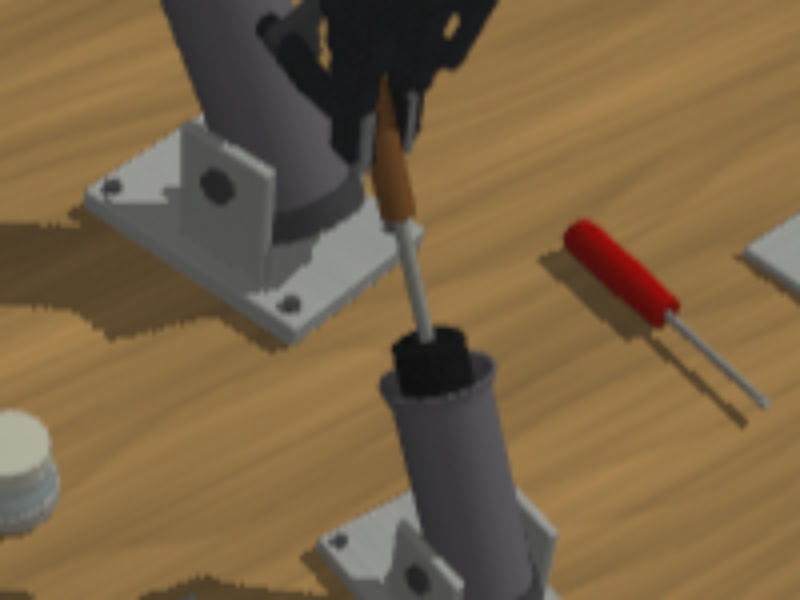

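Half the head shows again (nose about 21 mm in). Third stroke.

Request:
move_arm(moves="10 6 11 0 0; 10 12 22 0 0; 10 17.7 32.5 0 0; 10 17.7 32.5 0 0; 10 17.7 32.5 0 0")

```text
t: 13.23
tcp_pos: [0.5645, 0.168, 0.2371]
ee_rot: [0.707, -0.001, -0.001, -0.707]
contact_force: [1.0, -0.0, -0.9]
opening: 0.0167
```

Request:
move_arm(moves="10 1 1.8 0 0; 10 1.9 3.5 0 0; 10 1.9 3.5 0 0")

```text
t: 13.48
tcp_pos: [0.5666, 0.1682, 0.2353]
ee_rot: [-0.707, -0.0, 0.0, 0.707]
contact_force: [1.1, -0.3, -0.6]
opening: 0.0168
```

Request:
move_arm(moves="10 1 1.8 0 0; 10 1.9 3.5 0 0; 10 1.9 3.5 0 0")

```text
t: 13.73
tcp_pos: [0.5684, 0.1682, 0.2318]
ee_rot: [-0.707, -0.0, 0.0, 0.707]
contact_force: [-1.8, 0.2, 3.0]
opening: 0.017
```

Request:
move_arm(moves="10 0.5 1 0 0; 10 0.5 1 0 0; 10 0.5 1 0 0; 10 0.5 1 0 0; 10 0.5 1 0 0; 10 0.5 1 0 0; 10 0.5 1 0 0; 10 0.5 1 0 0; 10 0.5 1 0 0")

```text
t: 14.48
tcp_pos: [0.5689, 0.1682, 0.2308]
ee_rot: [-0.707, -0.0, 0.0, 0.707]
contact_force: [-2.2, 0.8, 4.4]
opening: 0.0164
```

Request:
move_arm(moves="10 -9.6 -17.6 0 0; 10 -19.2 -35.1 0 0; 10 -28.8 -52.7 0 0; 10 -38.4 -70.2 0 0; 10 -46.5 -85.1 0 0; 10 -46.5 -85.1 0 0; 10 -46.5 -85.1 0 0")

```text
t: 15.07
tcp_pos: [0.5226, 0.1681, 0.3156]
ee_rot: [-0.707, -0.001, -0.0, 0.707]
contact_force: [-0.2, 0.6, -2.1]
opening: 0.0164
```

```bash
python3 look.py g9 .58 .1675 .2; python3 - <<'E'
from fit import *
t=robot.state()["tcp_pos"]
r=fit(pts("scene",np.load("d.npy")),t);print([np.round(x,4) for x in r])
E
```

```text
15.0667 [0.5226 0.1681 0.3156] [-0.18  0.6  -2.13] [0.009 0.087 0.061] 0.016443586352199377
off 261 149
[array([ 0.5961,  0.1674,  0.1728,  0.4954, -0.0043]), np.float64(0.1546), array([-0.0001,  0.0013, -0.    ]), np.int64(690), np.float64(0.0009)]
```

Request:
move_arm(moves="10 -4.5 0 -40 0; 10 -4.5 0 -80 0; 10 -4.5 0 -120 0; 10 -4.5 0 -160 0; 10 -4.5 0 -200 0; 10 -4.5 0 -240 0; 10 -4.5 0 -280 0; 10 -4.5 0 -315 0; 10 -4.5 0 -340 0; 10 -4.5 0 -349 0; 10 -4.5 0 -349 0; 10 -4.5 0 -349 0")

```text
t: 16.12
tcp_pos: [0.518, -0.1805, 0.3147]
ee_rot: [-0.707, 0.001, 0.001, 0.707]
contact_force: [-1.1, -0.2, -1.8]
opening: 0.0168
```

Request:
move_arm(moves="10 0 30 0 0; 10 0 60 0 0; 10 0 85 0 0; 10 0 100 0 0; 10 0 100 0 0; 10 0 100 0 0")

```text
t: 16.62
tcp_pos: [0.5182, -0.1796, 0.2156]
ee_rot: [-0.707, -0.0, 0.001, 0.707]
contact_force: [0.0, 0.5, -1.7]
opening: 0.0168
```

```bash
python3 look.py g10 .58 -.181 .12; python3 - <<'E'
from fit import *
t=robot.state()["tcp_pos"]
r=fit(pts("scene",np.load("d.npy")),t);print([np.round(x,4) for x in r])
E
```

```text
16.6167 [ 0.5182 -0.1796  0.2156] [ 0.05  0.46 -1.67] [ 0.012  0.002 -0.015] 0.01681428018582166
off 101 252
[array([ 0.5915, -0.1805,  0.0727,  0.4953, -0.0014]), np.float64(0.156), array([0.0013, 0.0006, 0.0007]), np.int64(821), np.float64(0.0009)]
```

View pics/g10.png

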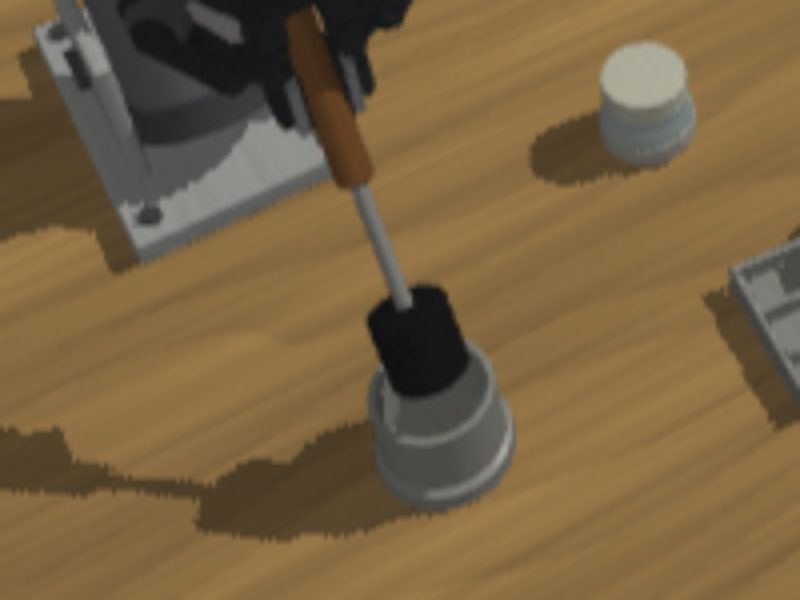

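Request:
move_arm(moves="10 0 12 -1 0; 10 0 24 -1 0; 10 0 35 -1 0; 10 0 35 -1 0; 10 0 35 -1 0", squeeze=20)

```text
t: 17.08
tcp_pos: [0.5183, -0.1817, 0.1813]
ee_rot: [0.707, 0.0, -0.0, -0.707]
contact_force: [0.3, -0.5, -1.1]
opening: 0.0166
```

Request:
move_arm(moves="10 12 0 0 0; 10 24 0 0 0; 10 36 0 0 0; 10 48 0 0 0; 10 58 0 0 0; 10 66 0 0 0; 10 66 0 0 0")

```text
t: 17.67
tcp_pos: [0.5848, -0.1817, 0.1814]
ee_rot: [0.707, 0.0, -0.0, -0.707]
contact_force: [-2.8, 0.1, 0.1]
opening: 0.0168
```

Request:
move_arm(moves="10 4 0 0 0; 10 8 0 0 0; 10 8 0 0 0")

```text
t: 17.92
tcp_pos: [0.592, -0.1818, 0.181]
ee_rot: [-0.707, -0.0, 0.0, 0.707]
contact_force: [-5.0, 1.0, 0.4]
opening: 0.0165
```

```bash
python3 look.py g11 .58 -.181 .12; python3 - <<'E'
from fit import *
t=robot.state()["tcp_pos"]
W=pts("scene",np.load("d.npy"));W[W[...,2]<.065]=np.nan
r=fit(W,t,th0=0.05,g0=.1545);print([np.round(x,4) for x in r])
E
```

```text
17.9167 [ 0.592  -0.1818  0.181 ] [-4.96  1.    0.42] [0.172 1.327 0.003] 0.016522907685041756
off 101 252
[array([ 0.5917, -0.1828,  0.0232,  0.0227,  0.0012]), np.float64(0.1517), array([0.0036, 0.0008, 0.0001]), np.int64(184), np.float64(0.0006)]
```

View pics/g11.png

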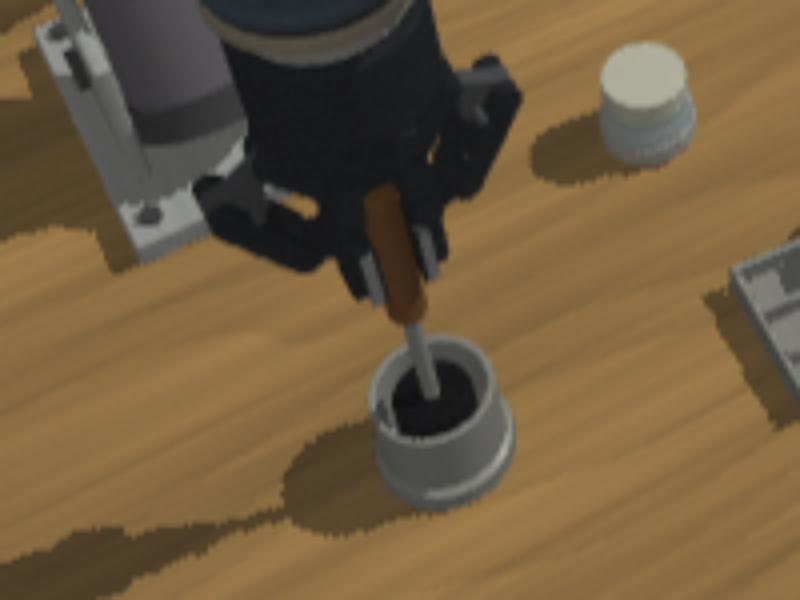

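Request:
move_arm(moves="10 -2 3 0 0; 10 -4 8 0 0; 10 -4 11 0 0; 10 -4 11 0 0; 10 -4 11 0 0")

```text
t: 18.38
tcp_pos: [0.5882, -0.1819, 0.1696]
ee_rot: [0.707, 0.0, 0.0, -0.707]
contact_force: [0.2, 0.1, -1.0]
opening: 0.0168
```

Request:
move_arm(moves="10 0 1.5 0 0; 10 0 3 0 0; 10 0 3 0 0")

```text
t: 18.63
tcp_pos: [0.5883, -0.1819, 0.1668]
ee_rot: [0.707, 0.0, 0.0, -0.707]
contact_force: [-0.2, 0.0, -2.0]
opening: 0.0165
```

Request:
move_arm(moves="10 0 1 0 0; 10 0 2 0 0; 10 0 2 0 0")

```text
t: 18.88
tcp_pos: [0.5891, -0.1821, 0.1666]
ee_rot: [0.707, 0.001, 0.001, -0.707]
contact_force: [-1.3, 0.3, 11.8]
opening: 0.0169
```

```bash
python3 look.py g12 .58 -.181 .12; python3 - <<'E'
from fit import *
t=robot.state()["tcp_pos"]
W=pts("scene",np.load("d.npy"));W[W[...,2]<.065]=np.nan
r=fit(W,t,th0=0.02,g0=.1545);print([np.round(x,4) for x in r])
E
```

```text
18.8833 [ 0.5891 -0.1821  0.1666] [-1.27  0.27 11.84] [ 0.335  0.394 -0.065] 0.016877251683399836
off 101 252
[array([ 0.5916, -0.1827,  0.0019,  0.0407, -0.0022]), np.float64(0.1587), array([0.0039, 0.001 , 0.0002]), np.int64(139), np.float64(0.0006)]
```

Request:
move_arm(moves="10 0 -1 0 0; 10 0 -1.5 0 0; 20 0 -1.5 0 0; 25 0 -1.5 0 0; 35 0 -1.5 0 0; 60 0 -1.5 0 0; 85 0 -1.5 0 0; 85 0 -1.5 0 0; 85 0 -1.5 0 0; 85 0 -1.5 0 0")

```text
t: 19.77
tcp_pos: [0.5881, -0.1818, 0.1663]
ee_rot: [-0.707, -0.0, 0.0, 0.707]
contact_force: [-0.2, 0.2, -0.2]
opening: 0.085
```

```bash
python3 look.py g13 .58 -.181 .12; python3 - <<'E'
from fit import *
t=robot.state()["tcp_pos"]
W=pts("scene",np.load("d.npy"));W[W[...,2]<.065]=np.nan
r=fit(W,t,th0=0.02,g0=.1545);print([np.round(x,4) for x in r])
E
```

```text
19.7667 [ 0.5881 -0.1818  0.1663] [-0.18  0.2  -0.23] [-0.01  -0.025 -0.027] 0.08500132570384586
off 101 252
[array([ 0.5906, -0.183 ,  0.0069,  0.0104, -0.0117]), np.float64(0.1534), array([-0.0009,  0.003 ,  0.    ]), np.int64(154), np.float64(0.0005)]
```

View pics/g13.png

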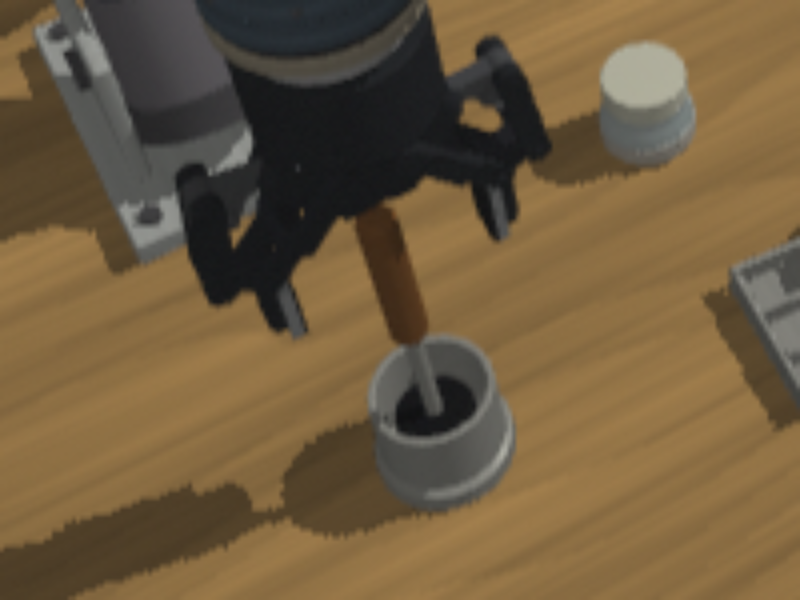

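Upright and released. Retreat straight up, then check.

Request:
move_arm(moves="85 0 -15 0 0; 85 0 -40 0 0; 85 0 -75 0 0; 85 0 -110 0 0; 85 0 -140 0 0; 85 0 -150 0 0; 85 0 -150 0 0; 85 0 -150 0 0; 85 0 -150 0 0")

```text
t: 20.57
tcp_pos: [0.5875, -0.1816, 0.3143]
ee_rot: [-0.707, 0.001, 0.001, 0.707]
contact_force: [-0.3, 0.3, -0.2]
opening: 0.085
```

```bash
python3 look.py g14 .58 -.181 .12; python3 - <<'E'
from fit import *
W=pts("scene",np.load("d.npy"));W[W[...,2]<.065]=np.nan
r=fit(W,np.array([.59,-.182,.166]),th0=0.0,g0=.15,hmax=.2);print([np.round(x,4) for x in r])
for n in("jar","tray","driver"):print(n,[(np.round(x["xyz"],3),x["confidence"]) for x in robot.pinpoint(n,"scene")][:1])
E
```

```text
20.5667 [ 0.5875 -0.1816  0.3143] [-0.26  0.32 -0.19] [-0.009  0.073  0.059] 0.08496042915565445
off 101 252
[array([ 0.5904, -0.1826,  0.0063,  0.0097,  0.004 ]), np.float64(0.1537), array([0.0011, 0.    , 0.    ]), np.int64(427), np.float64(0.0006)]
jar [(array([ 0.461, -0.002,  0.002]), 0.85)]
tray [(array([0.623, 0.009, 0.006]), 0.85)]
driver []
```

View pics/g14.png

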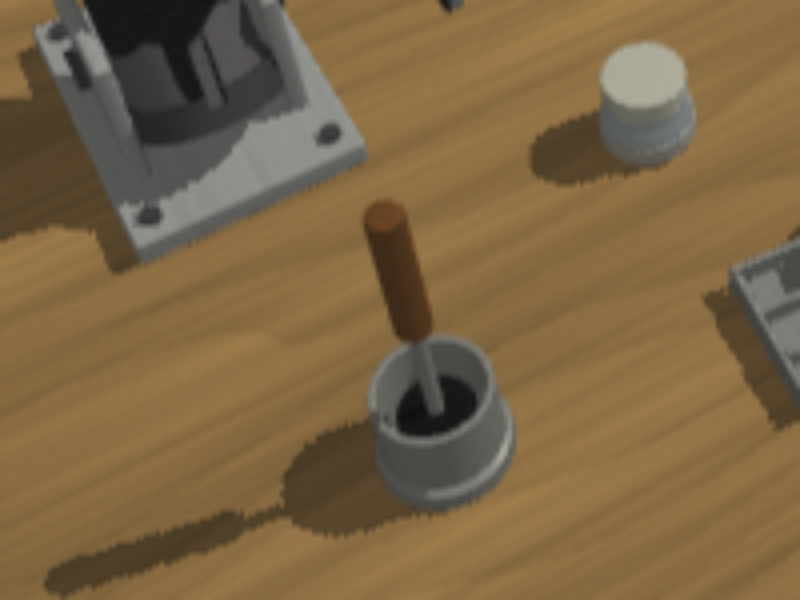

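```bash
python3 -c "
from rig import robot
print(robot.job_done())"
```

```text
the job is handed in; nothing more can be done
None
```

The brush scrubbed the smallest cradle's cartridge with three strokes and stands upright in its holder again. I handed the job in at about 21 s; no verdict was reported.

- **Getting the angle:** The tool only points down, so I leaned the brush against the holder's rim until it sat at about 0.5 rad in the grip. The fitted tilt stayed at 0.49–0.50 rad throughout.
- **Presses:** Each time I felt for the piston and held the nose on it at about 5–6 N for roughly 0.75 s. The first and second presses went briefly to about 9–10 N while I was feeling, always under 15 N. The force readings are noisy by about 1 N. The piston felt equally deep on all three strokes, with the nose about 66 mm below the mouth when pressed.
- **Drawing back:** After the first and second press, the camera fit put the nose about 21 mm below the mouth, so about half of the head showed.
- **Putting it back:** I pivoted the brush upright against the cup wall, set it on the cup floor (about 12 N on the floor for a moment) and released it.

**Last checks:**
- The brush leans 0.01 rad and its nose is at floor height, about 5 mm off the holder's centre.
- The gripper is open and about 15 cm above, touching nothing.
- The jar and tray are where they were.
- The network did not find the screwdriver in the last picture, so I did not confirm its place. No move went near it, and the mid-job pictures show it lying in the same place.

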